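Pack the passed modules and load the next one for test

TASK

Put the three green-capped modules upright into the blue tray, one in each compartment. Only when all three are in, set the yellow-capped module upright on the middle of the sprung stage of the orange test fixture, its long side along the plate's long side, and hold it down until the latch keeps the stage fully down. Leave the red-capped rejects where they stand.

Things in the scene. Friction and masses are not known exactly. Their poses are not given: they have to be found in the camera images.
- pass_a: Small black plug-in electronics module, standing upright, GREEN cap on top (tested good). Lower block 50 (its x) x 30 (its y) x 26 mm high, on it a 34 x 30 mm upper block up to 38 mm and a 31 x 27 mm coloured cap: 40 mm high in all, about 90 g. Origin: centre of its underside; z up. Grip it across its 30 mm width (its y).
- pass_b: Small black plug-in electronics module, standing upright, GREEN cap on top (tested good). Lower block 50 (its x) x 30 (its y) x 26 mm high, on it a 34 x 30 mm upper block up to 38 mm and a 31 x 27 mm coloured cap: 40 mm high in all, about 90 g. Origin: centre of its underside; z up. Grip it across its 30 mm width (its y).
- pass_c: Small black plug-in electronics module, standing upright, GREEN cap on top (tested good). Lower block 50 (its x) x 30 (its y) x 26 mm high, on it a 34 x 30 mm upper block up to 38 mm and a 31 x 27 mm coloured cap: 40 mm high in all, about 90 g. Origin: centre of its underside; z up. Grip it across its 30 mm width (its y).
- untested: Small black plug-in electronics module, standing upright, YELLOW cap on top (not yet tested). Lower block 50 (its x) x 30 (its y) x 26 mm high, on it a 34 x 30 mm upper block up to 38 mm and a 31 x 27 mm coloured cap: 40 mm high in all, about 90 g. Origin: centre of its underside; z up. Grip it across its 30 mm width (its y).
- reject_a: Small black plug-in electronics module, standing upright, RED cap on top (reject, not to be moved). Lower block 50 (its x) x 30 (its y) x 26 mm high, on it a 34 x 30 mm upper block up to 38 mm and a 31 x 27 mm coloured cap: 40 mm high in all, about 90 g. Origin: centre of its underside; z up. Grip it across its 30 mm width (its y).
- reject_b: Small black plug-in electronics module, standing upright, RED cap on top (reject, not to be moved). Lower block 50 (its x) x 30 (its y) x 26 mm high, on it a 34 x 30 mm upper block up to 38 mm and a 31 x 27 mm coloured cap: 40 mm high in all, about 90 g. Origin: centre of its underside; z up. Grip it across its 30 mm width (its y).
- tray: Blue open tray, fixed to the table, 100 (its x) x 235 (its y) x 16 mm high, walls and floor 4 mm thick, so the inner floor is 4 mm above its origin. Two dividers as high as the walls part it along y into three equal compartments, each about 92 x 73 mm inside, centred at y = -77, 0 and +77 mm. Origin: centre of its underside; z up.
- stage_top (a point): Top centre of the sprung stage, an aluminium plate 70 (its x) x 50 (its y) mm with black corner marks on the fixed orange test fixture (170 x 150 mm, top at 45 mm). z up. Plate top 69 mm above the table when up, 55 mm latched. Past its +x edge: a latch bolt with a red nose (36 to 60 mm from the centre, up to 65 mm high) and a read-out box (65 mm from the centre, 66 mm high).
- stage (a joint): Downward travel of the sprung stage in m: 0 = up, 0.014 = fully down. It pushes back with about 7 to 9 N at first; past about half travel the latch bolt takes over, snaps it fully down and keeps it there. Let go earlier and it springs back up. The weight of a module does not press it down.

How it is judged (in metres and radians):
On the way, in this order (a step that is already met when the one before it is completed fails the run):
1. all three green-capped modules stand in the tray, one in each compartment, with the yellow-capped one not yet on the stage and the stage up (((x of pass_a in the frame of tray between -0.032 and 0.032 m and y of pass_a in the frame of tray between -0.103 and -0.051 m and z of pass_a in the frame of tray between -0.002 and 0.01 m and angle between pass_a's own z axis and vertical below 0.12 rad and linear speed of pass_a below 0.02 m/s) or (x of pass_b in the frame of tray between -0.032 and 0.032 m and y of pass_b in the frame of tray between -0.103 and -0.051 m and z of pass_b in the frame of tray between -0.002 and 0.01 m and angle between pass_b's own z axis and vertical below 0.12 rad and linear speed of pass_b below 0.02 m/s) or (x of pass_c in the frame of tray between -0.032 and 0.032 m and y of pass_c in the frame of tray between -0.103 and -0.051 m and z of pass_c in the frame of tray between -0.002 and 0.01 m and angle between pass_c's own z axis and vertical below 0.12 rad and linear speed of pass_c below 0.02 m/s)) and ((x of pass_a in the frame of tray between -0.032 and 0.032 m and y of pass_a in the frame of tray between -0.026 and 0.026 m and z of pass_a in the frame of tray between -0.002 and 0.01 m and angle between pass_a's own z axis and vertical below 0.12 rad and linear speed of pass_a below 0.02 m/s) or (x of pass_b in the frame of tray between -0.032 and 0.032 m and y of pass_b in the frame of tray between -0.026 and 0.026 m and z of pass_b in the frame of tray between -0.002 and 0.01 m and angle between pass_b's own z axis and vertical below 0.12 rad and linear speed of pass_b below 0.02 m/s) or (x of pass_c in the frame of tray between -0.032 and 0.032 m and y of pass_c in the frame of tray between -0.026 and 0.026 m and z of pass_c in the frame of tray between -0.002 and 0.01 m and angle between pass_c's own z axis and vertical below 0.12 rad and linear speed of pass_c below 0.02 m/s)) and ((x of pass_a in the frame of tray between -0.032 and 0.032 m and y of pass_a in the frame of tray between 0.051 and 0.103 m and z of pass_a in the frame of tray between -0.002 and 0.01 m and angle between pass_a's own z axis and vertical below 0.12 rad and linear speed of pass_a below 0.02 m/s) or (x of pass_b in the frame of tray between -0.032 and 0.032 m and y of pass_b in the frame of tray between 0.051 and 0.103 m and z of pass_b in the frame of tray between -0.002 and 0.01 m and angle between pass_b's own z axis and vertical below 0.12 rad and linear speed of pass_b below 0.02 m/s) or (x of pass_c in the frame of tray between -0.032 and 0.032 m and y of pass_c in the frame of tray between 0.051 and 0.103 m and z of pass_c in the frame of tray between -0.002 and 0.01 m and angle between pass_c's own z axis and vertical below 0.12 rad and linear speed of pass_c below 0.02 m/s)) and horizontal distance between untested and stage_top above 0.06 m and value of joint stage below 0.004 m), for 0.2 s.
2. the yellow-capped module stands on the stage and the stage is latched down (x of untested in the frame of stage_top between -0.012 and 0.012 m and y of untested in the frame of stage_top between -0.012 and 0.012 m and z of untested in the frame of stage_top between -0.005 and 0.005 m and angle between untested's own z axis and vertical below 0.12 rad and angle between the x axis of untested and the x axis of stage_top, either way round below 0.25 rad and value of joint stage above 0.0115 m and linear speed of untested below 0.02 m/s), for 0.3 s.
At the end, for the whole second after the job is handed in: One green-capped module upright on the floor of each compartment (32 mm along, 26 mm across of its centre); the yellow-capped one upright on the stage (12 mm per axis, 0.25 rad), stage over 11.5 mm down; all at rest; red-capped ones moved under 20 mm (all of step 2 and ((x of pass_a in the frame of tray between -0.032 and 0.032 m and y of pass_a in the frame of tray between -0.103 and -0.051 m and z of pass_a in the frame of tray between -0.002 and 0.01 m and angle between pass_a's own z axis and vertical below 0.12 rad and linear speed of pass_a below 0.02 m/s) or (x of pass_b in the frame of tray between -0.032 and 0.032 m and y of pass_b in the frame of tray between -0.103 and -0.051 m and z of pass_b in the frame of tray between -0.002 and 0.01 m and angle between pass_b's own z axis and vertical below 0.12 rad and linear speed of pass_b below 0.02 m/s) or (x of pass_c in the frame of tray between -0.032 and 0.032 m and y of pass_c in the frame of tray between -0.103 and -0.051 m and z of pass_c in the frame of tray between -0.002 and 0.01 m and angle between pass_c's own z axis and vertical below 0.12 rad and linear speed of pass_c below 0.02 m/s)) and ((x of pass_a in the frame of tray between -0.032 and 0.032 m and y of pass_a in the frame of tray between -0.026 and 0.026 m and z of pass_a in the frame of tray between -0.002 and 0.01 m and angle between pass_a's own z axis and vertical below 0.12 rad and linear speed of pass_a below 0.02 m/s) or (x of pass_b in the frame of tray between -0.032 and 0.032 m and y of pass_b in the frame of tray between -0.026 and 0.026 m and z of pass_b in the frame of tray between -0.002 and 0.01 m and angle between pass_b's own z axis and vertical below 0.12 rad and linear speed of pass_b below 0.02 m/s) or (x of pass_c in the frame of tray between -0.032 and 0.032 m and y of pass_c in the frame of tray between -0.026 and 0.026 m and z of pass_c in the frame of tray between -0.002 and 0.01 m and angle between pass_c's own z axis and vertical below 0.12 rad and linear speed of pass_c below 0.02 m/s)) and ((x of pass_a in the frame of tray between -0.032 and 0.032 m and y of pass_a in the frame of tray between 0.051 and 0.103 m and z of pass_a in the frame of tray between -0.002 and 0.01 m and angle between pass_a's own z axis and vertical below 0.12 rad and linear speed of pass_a below 0.02 m/s) or (x of pass_b in the frame of tray between -0.032 and 0.032 m and y of pass_b in the frame of tray between 0.051 and 0.103 m and z of pass_b in the frame of tray between -0.002 and 0.01 m and angle between pass_b's own z axis and vertical below 0.12 rad and linear speed of pass_b below 0.02 m/s) or (x of pass_c in the frame of tray between -0.032 and 0.032 m and y of pass_c in the frame of tray between 0.051 and 0.103 m and z of pass_c in the frame of tray between -0.002 and 0.01 m and angle between pass_c's own z axis and vertical below 0.12 rad and linear speed of pass_c below 0.02 m/s)) and not (distance of any of reject_a, reject_b from where it was at the start of the episode above 0.02 m)); the robot touches nothing.
It fails at once if a red-capped reject is moved by more than 20 mm (distance of any of reject_a, reject_b from where it was at the start of the episode above 0.02 m).
It also fails if it takes over 106 s, if anything falls off the work surface, if the arm or the gripper's body presses on something with over 40 N, if the wrist force passes 120 N, or if a joint passes its speed limit or range.

ROBOT

A 7-joint arm with a two-finger parallel gripper is mounted at the origin on the work surface. World frame = base frame: x ahead of the robot, y to its left, z up, the work surface at z = 0. Lengths are in mm, angles in rad, forces in N, time in s.
With the tool pointing down it reaches from about 400 to 875 mm from the base axis. Payload 19.3 kg.
Tool frame: the origin (TCP) lies at the very end of the fingers, on their centre line; the grasp point (between the pads) lies 19 mm behind it (grip_point_offset is the z of the grasp point in the tool frame, in mm); z points along the fingers, y is the line along which they close (so a half turn about z gives the same grasp; the last joint's range is limited). The gripper opens to 85 mm and grips with 20 to 120 N. Pads are 22 mm wide; open, the fingers measure 114 mm over their backs; the gripper's body (76 mm by 85 mm) begins 54 mm behind the grasp point. The pads swing forward as they close: fully open they stand 13 mm farther back than shut.
Start: joints at [-1.261, 0.521, -0.036, 1.599, 0.021, 1.021, -0.113], TCP at [231.727, 580.446, 231.291] pointing down, gripper open.
Joint ranges: [-2.91, 2.91], [-0.3, 2.13], [-1.5, 1.42], [0.17, 2.43], [-1.26, 4.41], [0.16, 1.93], [-2.52, 2.52]. Speed limits (rad/s): [1.89, 1.89, 2.39, 2.39, 3.01, 3.01, 3.01].

INTERFACE

Orientations are given as a 3x3 rotation matrix whose columns are the frame's x, y, z axes.
In Python, from workcell import movep, movel, goto_joints, open_gripper, clamp, wait, inverse_kinematics, read_state, camera, PlanningError, finish_job, grip_point_offset gives the robot as it stands. Calls block until the motion is done:
- movep(position, orientation): joint-space move of the TCP to a pose.
- movel(position, frame=None, max_speed=150, guard=None): straight line of the TCP; frame=None keeps the orientation; max_speed is the mean speed in mm/s. With guard (N) it stops when the force on the tool has changed by that much, and returns True; else False.
- goto_joints(angles): joint-space move.
- open_gripper() and clamp(): open the fingers fully, or close them until they stop; the grip force is fixed at half the most.
- wait(seconds).
- inverse_kinematics(position, orientation): joint angles nearest the present ones, or None.
- read_state(): the state.
- camera(name): name is "side" or "top" or "wrist"; returns a dict with "image" (400x640x3 uint8, blue, green, red), "range_z" (400x640 float32, mm along the optical axis (not along the pixel's ray), 0 where there is no reading), "fx", "fy", "cx", "cy" (pixels), "cam_to_world" (4x4, takes a point from camera to world coordinates). Camera axes: x right, y up, looking along -z (the intrinsics and any distortion apply to the point x, -y, -z); pixel columns grow to the right and rows downward; lengths in mm; the calibration is good to about 2 mm. A picture is of the moment at which its call begins.
A pose or a line that the arm cannot do raises PlanningError and nothing moves.
- finish_job(): hands the job in; it is judged then, once.
The state is a dict: "time": time; "qpos": joint angles; "qvel": joint speeds; "joint_efforts": joint torques, N m; "eef_pos": TCP position; "tool_rot": TCP orientation; "ft_force": force on the tool from outside, world axes, zero at the start; "torque": the same for the moment, N m; "finger_gap": finger opening in mm; "gripper_force": force on a finger pad.
Only numpy, scipy, OpenCV 4.12 (cv2) and the standard library are available. Lean on these libraries where they do the work, as an engineer would, in place of code of your own. Each camera call takes 0.05 s, during which the arm holds its last target. There are 200 camera calls.

## Working session

There is one attempt and no reset: what is moved stays moved. The work goes in short steps, each a Python script; the robot and the scene stay as the last script left them, time stands still between calls to the robot, and variables do not carry over. Pictures are saved under pics/ and viewed, at most 14 in all, crops included, and the job is handed in when it is done.

```bash
mkdir -p pics; ls; python3 - <<'E'
from workcell import *
import cv2,numpy as np,pickle
for n in("top","side"):
    c=camera(n); cv2.imwrite(f"pics/{n}0.png",c["image"]); pickle.dump(c,open(f"{n}0.pkl","wb"))
    print(n,{k:c[k] for k in("fx","fy","cx","cy","cam_to_world")},[k for k in c],(c["range_z"]>0).mean())
s=read_state();print(s,grip_point_offset)
E
```

```text
pics
top {'fx': 420.57389206162026, 'fy': 420.57389206162026, 'cx': 319.2135325271143, 'cy': 201.2425611821045, 'cam_to_world': array([[-2.08104770e-02,  9.82151214e-01, -1.86938269e-01,
         4.04561195e+02],
       [-9.99766671e-01, -1.93602365e-02,  9.58039008e-03,
        -7.69283949e-01],
       [ 5.79022265e-03,  1.87094023e-01,  9.82324946e-01,
         9.25763660e+02],
       [ 0.00000000e+00,  0.00000000e+00,  0.00000000e+00,
         1.00000000e+00]])} ['image', 'range_z', 'fx', 'fy', 'cx', 'cy', 'cam_to_world'] 0.996109375
side {'fx': 434.81391131714093, 'fy': 434.81391131714093, 'cx': 319.46299539226914, 'cy': 202.9434658970756, 'cam_to_world': array([[-8.86601522e-01,  3.50861015e-01, -3.01387275e-01,
         2.88908323e+02],
       [-4.62154024e-01, -6.45581997e-01,  6.07978243e-01,
         5.69363790e+02],
       [ 1.87456644e-02,  6.78321777e-01,  7.34525811e-01,
         7.68657725e+02],
       [ 0.00000000e+00,  0.00000000e+00,  0.00000000e+00,
         1.00000000e+00]])} ['image', 'range_z', 'fx', 'fy', 'cx', 'cy', 'cam_to_world'] 0.99615625
{'time': 0.1, 'qpos': array([-1.26118504,  0.52192454, -0.03632836,  1.59993173,  0.02116714,
        1.0211151 , -0.11276087]), 'qvel': array([ 0.00149752, -0.00118717, -0.00030914, -0.00109028, -0.00232396,
        0.00053782, -0.00019066]), 'joint_efforts': array([ 4.16943411e-03, -9.28491783e+01,  1.98433086e+00, -3.70535338e+01,
        1.80970982e-02,  5.37156491e-03,  9.08642249e-06]), 'eef_pos': array([231.62781983, 580.17430812, 230.80878804]), 'tool_rot': array([[-9.28738857e-01,  3.70734441e-01, -3.30284429e-04],
       [ 3.70734586e-01,  9.28738384e-01, -9.38949542e-04],
       [-4.13531072e-05, -9.94486786e-04, -9.99999505e-01]]), 'ft_force': array([ 0.49844209,  0.29826405, -0.64350523]), 'torque': array([-0.04934027, -0.01864581, -0.0511332 ]), 'gripper_force': 0.0, 'finger_gap': 85.54798434503257} -18.700000000000003
```

View pics/top0.png

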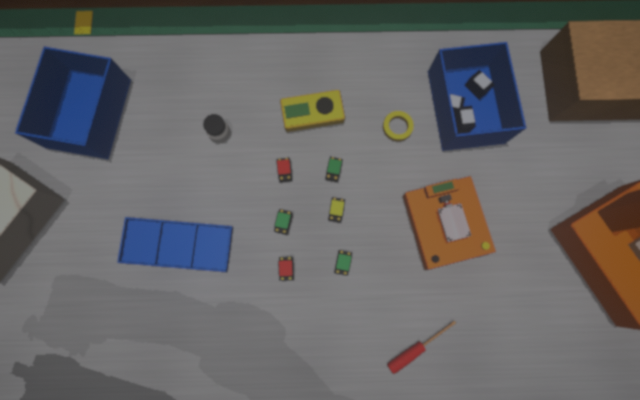

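View pics/side0.png

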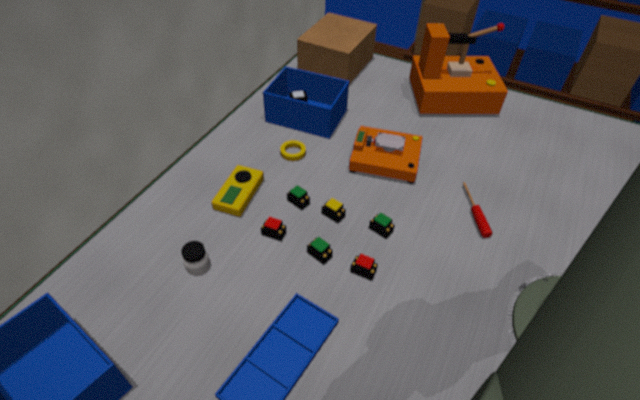

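The top picture shows three green caps at (334,169), (283,222) and (343,262), and yellow at (337,210). Red caps are at (284,170) and (286,268). The tray centre is near (176,245) and the stage plate near (454,223), with the latch and read-out box above it, near (445,195). The side picture shows the same layout. Next I'll turn these pixels into positions.

```bash
cat > h.py <<'E'
from workcell import *
import cv2,numpy as np,pickle
def pts(c):
    v,u=np.mgrid[0:400,0:640].astype(float); d=c["range_z"].astype(float)
    P=np.stack([(u-c["cx"])/c["fx"]*d,-(v-c["cy"])/c["fy"]*d,-d],-1)
    T=c["cam_to_world"]; return P@T[:3,:3].T+T[:3,3]
def ray(c,u,v,z):
    T=c["cam_to_world"]; r=T[:3,:3]@np.array([(u-c["cx"])/c["fx"],-(v-c["cy"])/c["fy"],-1.])
    return T[:3,3]+r*(z-T[2,3])/r[2]
def hsv(c): return cv2.cvtColor(c["image"],cv2.COLOR_BGR2HSV)
HUE={"green":(40,85),"yellow":(20,35),"red":(0,8),"blue":(100,125)}
def mask(c,col,smin=120,vmin=50):
    h=hsv(c);lo,hi=HUE[col]
    m=cv2.inRange(h,(lo,smin,vmin),(hi,255,255))
    if col=="red": m|=cv2.inRange(h,(172,smin,vmin),(180,255,255))
    return m
def blobs(m,amin):
    n,l,s,ce=cv2.connectedComponentsWithStats(m)
    return [(l==i,s[i],ce[i]) for i in range(1,n) if s[i][4]>=amin]
def rect(xy):
    (cx,cy),(w,h),a=cv2.minAreaRect(np.float32(xy))
    if w<h: w,h,a=h,w,a+90
    return np.round([cx,cy,w,h,(a+90)%180-90],1)
def down(yaw): # yaw (rad) of tool y axis in world; tool z down
    y=np.array([np.cos(yaw),np.sin(yaw),0]);z=np.array([0,0,-1.]);return np.stack([np.cross(y,z),y,z],1)
E
python3 - <<'E'
from h import *
for n in("top","side"):
    c=pickle.load(open(n+"0.pkl","rb"));P=pts(c);print(n)
    for col in("green","yellow","red"):
        for m,s,ce in blobs(mask(c,col),40):
            if s[4]>400: continue
            q=P[m];z=np.median(q[:,2]); ctr=ray(c,*ce,40)
            near=(np.hypot(P[...,0]-ctr[0],P[...,1]-ctr[1])<45)&(P[...,2]>14)&(P[...,2]<48)
            print(col,s[4],ce.round(1),"z",z.round(1),"ctr",ctr.round(1),"body",rect(P[near][:,:2]))
    m=mask(c,"blue",100,30)
    for b,s,ce in blobs(m,1500):
        q=P[b];q=q[q[:,2]<25];
        if len(q)>100: print("blue",s,rect(q[:,:2]))
    print("table z",np.median(P[300:340,280:380,2] if n=="top" else P[150:160,220:240,2]))
    near=(np.abs(P[...,2]-69)<6)&(np.hypot(P[...,0]-400,P[...,1]+300)<200)
    k=(P[...,2]>38)&(P[...,2]<52)&(np.hypot(P[...,0]-400,P[...,1]+300)<180)
    print("plate",near.sum(),rect(P[near][:,:2]),"fixture",rect(P[k][:,:2]))
c=pickle.load(open("top0.pkl","rb"))
a=cv2.resize(c["image"][165:285,395:515],None,fx=5,fy=5,interpolation=cv2.INTER_CUBIC)
b=cv2.resize(c["image"][205:285,110:245],None,fx=5,fy=5,interpolation=cv2.INTER_CUBIC)
cv2.imwrite("pics/fix.png",a);cv2.imwrite("pics/tray.png",b)
E
```

```text
top
yellow 380 [83. 22.] z -746.0 ctr [1008.   530.9   40. ] body [0. 0. 0. 0. 0.]
yellow 360 [397.8 125.3] z 16.9 ctr [ 741.6 -187.7   40. ] body [ 750.8 -193.4   68.2   67.2   62.5]
yellow 167 [336.5 207.4] z 39.7 ctr [559.  -46.1  40. ] body [558.4 -46.8  50.2  30.  -10.9]
yellow 54 [485.4 245.4] z 48.3 ctr [ 471.6 -357.5   40. ] body [ 481.2 -340.8   62.9   61.1   14. ]
red 164 [283.4 166.5] z 39.6 ctr [651.6  67.   40. ] body [650.6  66.7  50.2  29.9   5.8]
red 111 [567.2 236.4] z 55.8 ctr [ 487.  -532.9   40. ] body [ 486.7 -530.9   84.    37.5   -1.6]
red 191 [285.4 267.5] z 39.6 ctr [434.1  63.9  40. ] body [432.7  64.1  49.2  30.1   1.7]
blue [ 432   42   94  104 6107] [ 797.9 -357.7  198.2  147.5    6.2]
blue [  16   47  113  111 8917] [797.9 520.2 198.3 151.6 -11.5]
blue [ 118  218  114   54 4974] [490.4 304.1 236.1  98.7  84. ]
table z -0.07468732039734505
plate 1101 [ 540.7 -280.2  116.3   68.9   12.7] fixture [ 509.1 -288.5  150.3  141.4  -76.6]
side
green 177 [230.6 194.6] z 35.3 ctr [780.6  41.   40. ] body [782.9  34.1  75.4  75.  -82.6]
green 106 [297.7 191.5] z 40.
[... 581 characters left out ...]
 [ 240.5 -173.6   65.2   28.7  -57.1]
red 164 [272.4 223.1] z 40.5 ctr [650.4  68.4  40. ] body [650.8  67.3  50.9  31.5   5.2]
red 199 [364.6 261.3] z 40.8 ctr [432.6  65.7  40. ] body [433.5  64.2  50.7  32.9   2.3]
blue [ 325    0   97   49 2788] [ 1096.4 -1971.1  1063.8   431.6   -39. ]
blue [ 467    0  173   91 8471] [ 2.3470e+02 -1.7778e+03  8.0100e+02  7.7060e+02  7.0000e-01]
blue [ 263   66   86   72 4356] [ 833.1 -437.6  375.5  230.3  -67.4]
blue [   0  293  132  107 9502] [797.9 519.8 201.8 141.3 -10.4]
blue [ 215  294  124  106 6445] [490.2 303.7 234.6 100.4  84.1]
table z 1.449047328144502
plate 536 [ 540.6 -279.3  116.    69.    12.5] fixture [ 509.1 -288.3  152.4  141.7  -77.4]
```

View pics/fix.png

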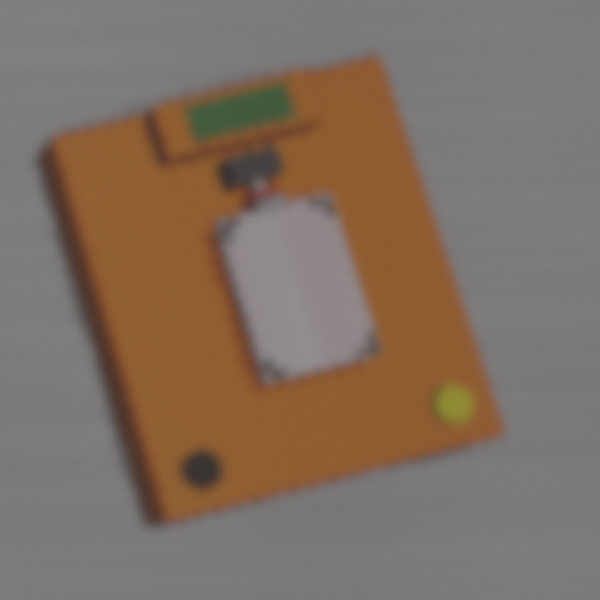

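View pics/tray.png

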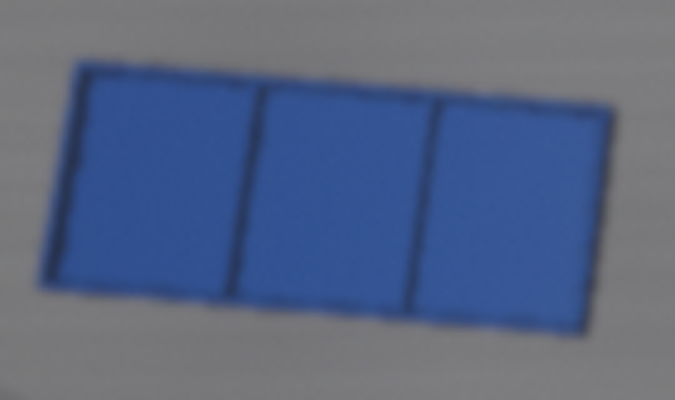

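Depth from both cameras agrees to about 1 mm: modules measure 50x30 mm with tops at 40, and the tray 236x99 mm. The fixture crop shows the plate centred at about (298,288), which is pixel (454.6,222.6), with the latch nose above it at about (262,190). So plate +x points up-left at about 12.6°. The tray crop shows three empty compartments. I'll refine the greens and the plate, and check IK.

```bash
python3 - <<'E'
from h import *
G=[(650,-43.5),(443,-57.5),(534,70),(558.4,-46.4)]
for n in("top","side"):
    c=pickle.load(open(n+"0.pkl","rb"));P=pts(c)
    for g in G:
        k=(np.hypot(P[...,0]-g[0],P[...,1]-g[1])<42)&(P[...,2]>14)&(P[...,2]<48)
        q=P[k]; print(n,g,rect(q[:,:2]),np.percentile(q[:,2],95).round(1))
    p0=ray(pickle.load(open("top0.pkl","rb")),454.6,222.6,69)
    k=(np.abs(P[...,2]-69)<4)&(np.hypot(P[...,0]-p0[0],P[...,1]-p0[1])<46)
    # drop coloured (orange/red) pixels: plate is grey
    k&=hsv(c)[...,1]<60
    print("plate",p0.round(1),k.sum(),rect(P[k][:,:2]),np.median(P[k][:,2]).round(1))
from h import down
# IK flips
for name,(x,y,a) in dict(a=(650,-43.5,-15),b=(443,-57.5,-12),c=(534,70,-13),y=(558.4,-46.4,-11),t0=(482,227,84),t1=(490,304,84),t2=(498,380,84),st=(510,-283,12.6)).items():
    for z in(15,180):
        print(name,z,[ (None if q is None else q.round(2).tolist()) for q in (inverse_kinematics([x,y,z],down(np.radians(a+d))) for d in(90,-90))])
E
```

```text
top (650, -43.5) [649.9 -43.7  50.   29.9 -13.6] 41.6
top (443, -57.5) [443.  -57.6  49.8  30.  -13.4] 41.6
top (534, 70) [533.7  69.6  49.7  30.  -14.3] 41.7
top (558.4, -46.4) [558.4 -46.8  50.2  30.  -10.9] 41.5
plate [ 517.4 -286.7   69. ] 787 [ 521.  -285.8   73.5   49.7   12.9] 68.5
side (650, -43.5) [650.2 -43.9  50.8  32.1 -15.4] 42.9
side (443, -57.5) [443.  -57.8  50.2  32.2 -12. ] 42.7
side (534, 70) [534.2  70.   51.2  31.2 -13.3] 42.5
side (558.4, -46.4) [558.3 -46.   51.4  31.4 -11.5] 42.8
plate [ 517.4 -286.7   69. ] 347 [ 519.6 -284.4   72.3   49.4    9.9] 70.3
a 15 [[-0.04, 0.83, 0.02, 1.65, -0.02, 0.65, 1.31], [-0.45, 0.98, 0.7, 1.68, -0.84, 0.81, -1.19]]
a 180 [[-0.15, 0.63, 0.2, 1.58, -0.14, 0.95, 1.4], [-0.47, 0.75, 0.75, 1.6, -0.57, 1.03, -1.38]]
b 15 [[0.04, 0.64, -0.05, 2.19, 0.11, 0.31, 1.25], [-0.17, 0.66, 0.22, 2.2, -0.45, 0.31, -1.35]]
b 180 [[-0.27, 0.33, 0.32, 2.12, -0.16, 0.72, 1.52], [-0.79, 0.57, 1.09, 2.14, -0.69, 0.85, -1.05]]
c 15 [[-0.25, 0.72, 0.02, 1.96, -0.02, 0.46, 1.12], [-0.55, 0.78, 0.44, 1.98, -0.65, 0.52, -1.44]]
c 180 [[-0.36, 0.45, 0.16
[... 358 characters left out ...]
45, -0.39]]
t0 180 [[-0.28, 0.46, -0.37, 1.88, 0.22, 0.84, 2.28], [-0.81, 0.46, 0.34, 1.91, -0.21, 0.8, -0.45]]
t1 15 [[-0.39, 0.78, -0.38, 1.85, 0.47, 0.61, 1.97], [-0.77, 0.76, 0.16, 1.87, -0.22, 0.53, -0.57]]
t1 180 [[-0.37, 0.53, -0.4, 1.77, 0.25, 0.9, 2.15], [-0.87, 0.52, 0.3, 1.79, -0.2, 0.85, -0.58]]
t2 15 [[-0.48, 0.83, -0.4, 1.71, 0.46, 0.69, 1.91], [-0.86, 0.82, 0.18, 1.73, -0.22, 0.61, -0.66]]
t2 180 [[-0.47, 0.61, -0.42, 1.63, 0.29, 0.97, 2.05], [-0.94, 0.6, 0.29, 1.66, -0.2, 0.92, -0.68]]
st 15 [[0.46, 0.76, -0.08, 1.84, 0.11, 0.55, 2.1], [0.11, 0.82, 0.44, 1.86, -0.59, 0.59, -0.43]]
st 180 [[0.09, 0.56, 0.45, 1.78, -0.3, 0.87, 2.47], [-0.29, 0.89, 1.2, 1.8, -0.92, 1.14, -0.12]]
```

```bash
cat >> h.py <<'E'
H=15  # TCP height above the module's underside while gripped
TR=np.array([490.3,303.9]); TY=np.array([np.cos(np.radians(84)),np.sin(np.radians(84))])
def near_down(pos,a): # tool y across a module whose long axis is at a degrees; nearer flip
    c=[]
    for d in(90,-90):
        R=down(np.radians(a+d));q=inverse_kinematics(pos,R)
        if q is not None: c.append((np.abs(q-read_state()["qpos"]).max(),R))
    return min(c,key=lambda t:t[0])[1]
def above(x,y,a,z=160): p=[x,y,z];movep(p,near_down(p,a))
def pick(x,y,a):
    above(x,y,a);movel([x,y,H]);clamp()
    s=read_state();print("t",s["time"],"gap",s["finger_gap"],"F",s["gripper_force"])
    movel([x,y,160],max_speed=200);print("lifted gap",read_state()["finger_gap"])
def place(x,y,a,zf):
    above(x,y,a);movel([x,y,zf+H+12]);hit=movel([x,y,zf+H+.5],max_speed=40,guard=8)
    s=read_state();print("hit",hit,"z",s["eef_pos"],"t",s["time"])
    open_gripper();movel([x,y,160],max_speed=200);print("t",read_state()["time"])
E
python3 - <<'E'
from h import *
pick(533.9,69.8,-14)
place(*(TR-77*TY),84,4)
c=camera("top");cv2.imwrite("pics/top1.png",c["image"][:300,80:520])
E
```

```text
t 3.9167 gap 28.80100309410994 F 59.90826353430748
lifted gap 28.773702937758177
hit True z [482.60996893 227.35243792  19.46106945] t 7.225
t 8.675
```

View pics/top1.png

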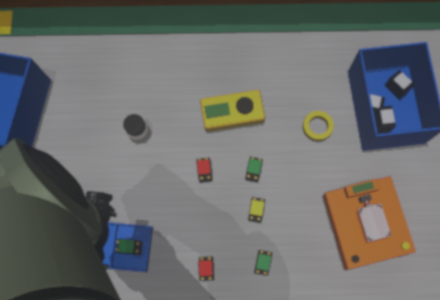

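The first green module stands in the right-hand compartment at about (128,246) in the crop, and everything else is unmoved. Next, the other two.

```bash
python3 - <<'E'
from h import *
pick(443,-57.7,-13); place(*TR,84,4)
pick(650,-43.8,-14); place(*(TR+77*TY),84,4)
above(558.4,-46.4,-11)
for n in("top","side"):
    c=camera(n);P=pts(c);pickle.dump(c,open(n+"1.pkl","wb"))
    cv2.imwrite(f"pics/{n}2.png",c["image"])
    for i in(-1,0,1):
        g=TR+77*i*TY;d=P[...,:2]-g
        k=(np.hypot(d[...,0],d[...,1])<34)&(P[...,2]>22)&(P[...,2]<60)
        q=P[k]
        if len(q)>20:r=rect(q[:,:2]);print(n,i,len(q),r,"z",np.percentile(q[:,2],[50,95]).round(1))
E
```

```text
t 11.525 gap 28.673673009351692 F 58.876620680093765
lifted gap 28.98093297803171
hit True z [490.58898657 303.96196933  19.47951951] t 15.125
t 16.575
t 19.675 gap 28.548636169400584 F 60.0380377471447
lifted gap 28.9325174235718
hit True z [498.53535069 380.5441592   19.44173497] t 23.5667
t 25.0167
top -1 353 [482.  229.   50.8  30.   85.2] z [42.7 46.1]
top 0 355 [490.1 305.1  50.2  29.9  84.3] z [42.3 46. ]
top 1 360 [498.  382.7  51.2  29.9  84.3] z [42.4 46.3]
side -1 483 [482.3 228.9  50.6  30.6  85. ] z [42.6 46.5]
side 0 570 [490.1 305.1  50.5  30.7  84. ] z [42.9 46.4]
side 1 587 [498.4 382.5  49.9  30.9  84.4] z [43.7 46.6]
```

View pics/top2.png

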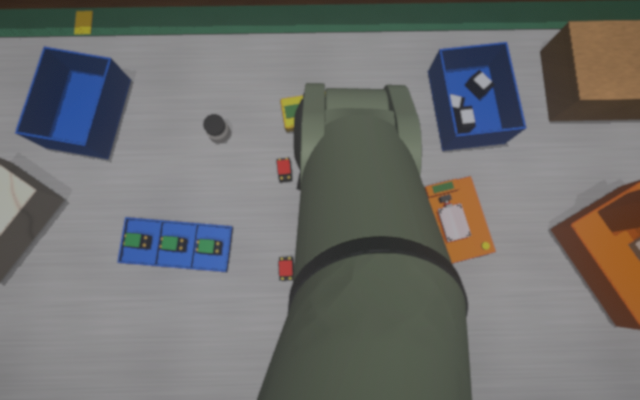

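All three greens stand in their compartments at about (138,241), (173,244) and (209,247), centred to within 3 mm. The rejects are in place. Now the yellow one.

```bash
python3 - <<'E'
from h import *
pick(558.4,-46.4,-11)
x,y,a=518.7,-286.2,12.6
above(x,y,a,190); movel([x,y,69+H+12])
f0=read_state()["ft_force"]
hit=movel([x,y,55+H-1],max_speed=25,guard=35)
s=read_state();print("hit",hit,s["eef_pos"],s["ft_force"]-f0,s["time"])
wait(.5);s=read_state();print(s["eef_pos"],s["ft_force"]-f0,s["finger_gap"])
c=camera("wrist");cv2.imwrite("pics/w.png",c["image"])
for n in("top","side"):
    c=camera(n);cv2.imwrite(f"pics/{n}3.png",c["image"])
E
```

```text
t 28.625 gap 28.55090238819737 F 60.03921389579773
lifted gap 28.756985173772936
hit True [ 518.72768469 -286.27950296   70.30230071] [-3.22385705  1.69490196 14.82711131] 32.3
[ 518.7292148  -286.29020316   70.29258638] [-4.64358484  1.31371353 14.80332866] 28.857426049579882
```

View pics/w.png

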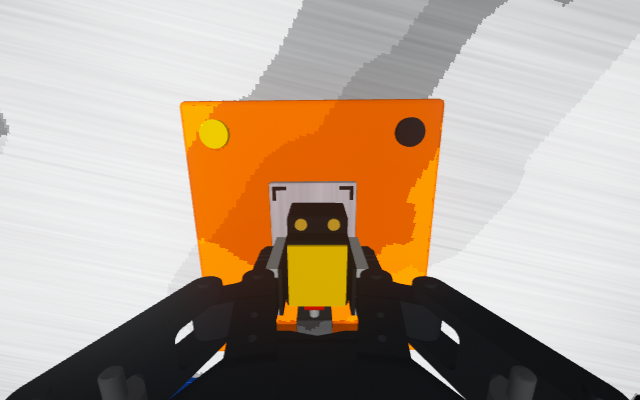

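The wrist view shows the yellow module (cap at about (317,275)) centred across the plate. TCP z is 70.3, so the stage is at its bottom stop. Release, back off and check.

```bash
python3 - <<'E'
from h import *
x,y=518.7,-286.2
open_gripper(); movel([x,y,190],max_speed=150); above(500,0,12.6,300)
for n in("top","side"):
    c=camera(n);P=pts(c);cv2.imwrite(f"pics/{n}4.png",c["image"])
    d=np.hypot(P[...,0]-x,P[...,1]-y)
    k=(d<40)&(P[...,2]>69)&(P[...,2]<110);q=P[k]
    if len(q)>20: print(n,"module",rect(q[:,:2]),"z",np.percentile(q[:,2],[50,95]).round(1))
    k=(d<46)&(hsv(c)[...,1]<60)&(P[...,2]>48)&(P[...,2]<74)&(hsv(c)[...,2]>90)
    if k.sum()>20: print(n,"plate",k.sum(),rect(P[k][:,:2]),np.median(P[k][:,2]).round(1))
    if n=="side": cv2.imwrite("pics/s4.png",cv2.resize(c["image"][110:200,330:450],None,fx=5,fy=5,interpolation=cv2.INTER_CUBIC))
print(read_state()["time"])
E
```

```text
top module [ 518.9 -283.8   50.3   31.4   11.3] z [92.2 96.5]
top plate 324 [ 523.6 -284.2   79.8   48.6   14.1] 54.7
side module [ 519.2 -283.3   50.    34.3   14.4] z [85.4 97.6]
side plate 166 [ 523.2 -283.7   79.8   49.7   14.7] 56.3
35.7667
```

View pics/s4.png

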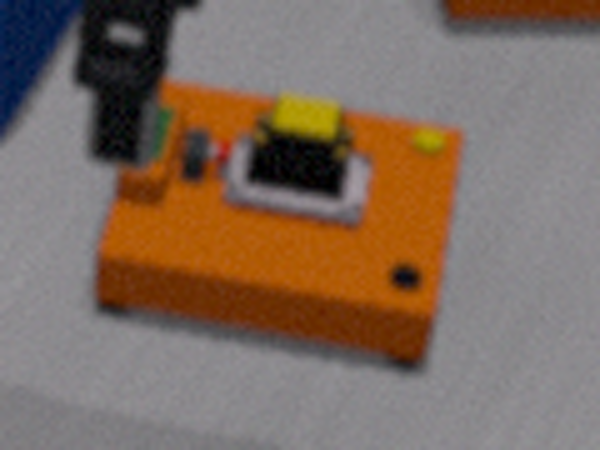

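The module (cap at about (307,117)) stands upright on the plate. The plate is at 55 mm, so it is latched, and nothing is touching it.

```bash
python3 -c "
from workcell import *
print(finish_job())"
```

```text
the job is handed in; nothing more can be done
None
```

The job is handed in at about 36 s of the 106 s allowed: the three green modules are in the tray, one per compartment, the yellow module is upright on the latched stage (plate measured at 55 mm), and the rejects were not touched; no verdict was returned.

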